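# Ease a standing housing down onto the rest bar

## Task

Push the standing open-topped aluminium housing over with the fingertips so that it tips towards the orange-padded rest bar, and ease it down gently, without letting it drop, until it lies on its side with its open end propped squarely on the bar. Its foot stays about where it stands on the bench: do not lift, carry or drag the housing. Leave the bottle, dish, tip cleaner and screwdriver alone, and finish with the hand clear.

Things in the scene. Friction and masses are not known exactly. Their poses are not given: they have to be found in the camera images.
- housing: Loose upright aluminium tube, empty, open top, closed black foot: 60 mm (x) by 100 (y) by 160 tall (z), walls and floor 4 mm, mouth 52 x 92 mm. 0.28 to 0.52 kg, centre of mass on its axis about 70 mm up: past about 23 degrees of tilt it falls over by itself unless held back. Origin: centre of the underside; its +x face looks at the bar within 7 degrees.
- housing_toe (a point): Middle of the bottom edge of the housing on its +x side, the edge nearest the rest bar, about which it tips; on the bench at the start.
- housing_mouth (a point): Centre of the housing's open mouth, 160 mm above its underside; axes as the housing's. A fingertip put in here can push the wall on the bar's side and, once the housing overbalances, hold back the rim of the opposite wall.
- rest_bar: Low steel bar with orange pad, fixed: 30 mm (x) by 170 (y; pad 130), 22 mm high in all. Origin: centre of the underside. Its +x points away from the housing, whose foot's nearest edge stands about 80 to 110 mm from the bar's near face. Once down, the housing's side rests on the bar's near top edge, tilted about 75 to 79 degrees, its mouth overhanging the bar.
- flask: Small amber bottle with white cap, 56 mm across, 120 mm tall, standing loose; origin at the centre of its underside. Leave alone.
- dish: Steel parts dish with a few screws in it, 100 mm across, 26 mm high, loose; origin at the centre of its underside. Leave alone.
- tip_cleaner: Black soldering-tip cleaner with brass wool on top, 64 mm across, 51 mm high, loose; origin at the centre of its underside. Leave alone.
- driver: Screwdriver with red handle, 170 mm long, lying loose; its x axis runs along it towards the tip. Leave alone.
Not all that is in view belongs to the job. What is shaped like the housing but brown or green is not meant. Of the things that look like the rest_bar, take the one that is farthest to the robot's right at the start.

How it is judged:
At the end, for the whole second after the job is handed in: The housing lies still, tilted 69 to 85 degrees, side on the bar and mouth past it, width parallel to the bar within 17 degrees, foot's middle within 45 mm of the bar's middle along the bar; its near foot edge is on the bench, within 40 mm of where it stood (angle between housing's own z axis and vertical between 1.2 and 1.48 rad and contact force between housing and rest_bar above 0.3 N and angle between the y axis of housing and the y axis of rest_bar, either way round below 0.3 rad and y of housing in the frame of rest_bar between -0.045 and 0.045 m and x of housing_mouth in the frame of rest_bar above 0.015 m and height (world z) of housing_toe below 0.01 m and distance of housing_toe from where it was at the start of the episode below 0.04 m and linear speed of housing below 0.02 m/s and angular speed of housing below 0.1 rad/s); the robot touches nothing.
It fails at once if the housing drops: it turns faster than 3 rad/s while tilted more than 60 degrees (angle between housing's own z axis and vertical above 1.05 rad and angular speed of housing above 3 rad/s).
It fails at once if the housing is lifted: its near foot edge rises more than 15 mm off the bench (height (world z) of housing_toe above 0.015 m).
It fails at once if the housing is dragged: its near foot edge moves more than 60 mm (distance of housing_toe from where it was at the start of the episode above 0.06 m).
It fails at once if a bystander is disturbed (moved more than 20 mm) (distance of any of flask, dish, tip_cleaner, driver from where it was at the start of the episode above 0.02 m).
It also fails if it takes over 58 s, if anything falls off the work surface, if the arm or the gripper's body presses on something with over 40 N, if the wrist force passes 120 N, or if a joint passes its speed limit or range.

## Robot

A 6-joint arm with a two-finger parallel gripper is mounted at the origin on the work surface. World frame = base frame: x ahead of the robot, y to its left, z up, the work surface at z = 0. Lengths are in m, angles in rad, forces in N, time in s.
With the tool pointing down it reaches from about 0.425 to 0.95 m from the base axis. Payload 3.5 kg.
Tool frame: the origin (TCP) lies on the centre line of the jaws, within the pads' length; the fingertips stand 19 mm ahead of it and the grasp point (between the pads) is the TCP; z points along the fingers, y is the line along which they close (so a half turn about z gives the same grasp; the last joint's range is limited). The gripper opens to 85 mm and grips with 20 to 120 N. Pads are 22 mm wide; open, the fingers measure 114 mm over their backs; the gripper's body (76 mm by 85 mm) begins 54 mm behind the grasp point. The pads swing forward as they close: fully open they stand 13 mm farther back than shut.
Start: joints at [0.958, 0.286, 1.577, -0, 1.279, -0.15], TCP at [0.301, 0.604, 0.25] pointing down, gripper open.
Joint ranges: [-2.77, 2.77], [-0.9, 2.22], [0.21, 2.48], [-1.53, 4.67], [0.24, 2.81], [-2.84, 2.84]. Speed limits (rad/s): [2.79, 2.79, 3.14, 3.14, 3.14, 3.14].

## Interface

Orientations are given as a unit quaternion [x, y, z, w].
In Python, from plant import status, cams, ctrl gives the robot as it stands.
- The arm moves only by the shell command python3 -m inch 'ROWS' [FORCE]. ROWS is JSON, a list of rows, each a list of 3 entries, a list of its own where there are three numbers: the opening, from -1 (shut) to 1 (fully open), then the shift along the tool's x, y, z in cm, then the turn about the tool's z in rad. In form: [[jaw, [dx, dy, dz], twist], ...]. A call has 1 to 20 rows; each row is the pose to reach, as a shift and turn from the pose commanded when the call began, along the tool's axes at that moment; what a row does not reach only later rows make up. A row lasts 1/10 s, in which the tool goes at most 50 mm and 8.59 degrees, less where a joint would pass 70% of its speed; a pose out of reach is approached as far as the arm can. A call with a gripper value outside its range is refused whole. The fingers move at their own pace and stop on an object; FORCE is the grip in N (left out, the last holds). Time passes only in rows, so rows that repeat a pose let the fingers close. It gives the time, the measured TCP pose, the force and the opening at its end, in the units of the state.
- status.get_state(): the state, without advancing time (a new reading comes with each control period).
- cams.read_camera(name): name is "side" or "top"; returns the picture (384x512x3 uint8, blue, green, red); there is no depth.
- cams.calibration(name): a dict with "camera_matrix" (3x3 intrinsics, pixels), "cam_to_world" (4x4, takes a point from camera to world coordinates). Camera axes: x right, y down, z forward; pixel columns grow to the right and rows downward; lengths in m; the calibration is good to about 2 mm. A picture is of the moment at which its call begins. calibration takes no time and is no camera call.
- ctrl.sign_off(): hands the job in, once; it reports no verdict.
The state is a dict: "time": time; "qpos": joint angles; "dq": joint speeds; "joint_efforts": joint torques, N m; "eef_pos": TCP position; "tcp_rot": TCP orientation; "contact_force": force on the tool from outside, world axes, zero at the start; "wrist_torque": the same for the moment, N m; "opening": opening from 0.0 (shut) to 1.0 (fully open).
Only numpy, scipy, OpenCV 4.12 (cv2) and the standard library are available. Lean on these libraries where they do the work, as an engineer would, in place of code of your own. Each camera call takes 0.05 s, during which the arm holds its last target. There are 200 camera calls.

## Working session

There is one attempt and no reset: what is moved stays moved. The work goes in short steps, Python scripts to look and compute and a shell command to move; the robot and the scene stay as the last step left them, time stands still between calls to the robot, and variables do not carry over. Pictures are saved under pics/ and viewed, on a budget of 10 in all, crops included, one or two more only if the job needs it, and the job is handed in when it is done.

```bash
ls; mkdir -p pics; python3 - <<'E'
from plant import status,cams,ctrl
import cv2,numpy as np
s=status.get_state();print(s)
for n in("side","top"):
    cv2.imwrite(f"pics/{n}0.png",cams.read_camera(n));c=cams.calibration(n);print(n,np.round(c["camera_matrix"],1).tolist(),np.round(c["cam_to_world"],3).tolist())
E
```

```text
pics
{'time': 0.0, 'qpos': array([ 9.57946804e-01,  2.87192786e-01,  1.57822491e+00, -3.60813069e-05,
        1.27859851e+00, -1.49990777e-01]), 'dq': array([-1.41165741e-03, -1.87308555e-03, -6.73870962e-04,  5.05781220e-04,
       -8.65027535e-04, -7.91086031e-05]), 'joint_efforts': array([-1.27347226e-03, -4.05979621e+01, -2.92628413e+01, -1.03498762e-04,
        5.71708355e-03, -7.16191181e-06]), 'eef_pos': array([0.30099967, 0.60346493, 0.24890311]), 'tcp_rot': array([ 2.29363776e-01,  9.73340018e-01, -1.13112438e-03, -4.35042359e-04]), 'contact_force': array([-0.18605567, -0.73948597,  0.41000478]), 'wrist_torque': array([0.01960332, 0.00883657, 0.00932931]), 'opening': 1.0014680973834953}
side [[482.7, 0.0, 263.4], [0.0, 482.7, 187.9], [0.0, 0.0, 1.0]] [[0.963, -0.131, 0.234, 0.227], [-0.267, -0.534, 0.802, -1.109], [0.02, -0.835, -0.55, 0.918], [0.0, 0.0, 0.0, 1.0]]
top [[415.1, 0.0, 259.8], [0.0, 415.1, 192.0], [0.0, 0.0, 1.0]] [[-0.046, -0.978, 0.202, 0.319], [-0.999, 0.046, -0.005, 0.06], [-0.005, -0.202, -0.979, 1.311], [0.0, 0.0, 0.0, 1.0]]
```

View pics/side0.png

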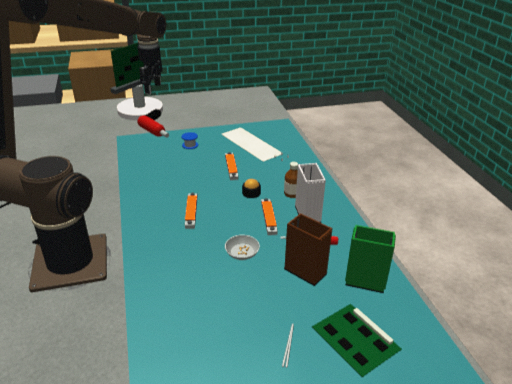

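View pics/top0.png

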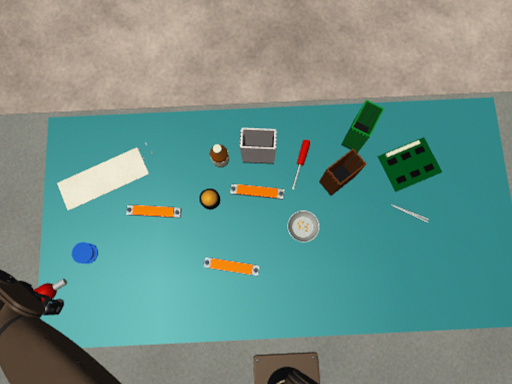

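The side view shows the housing at (310,190), and the top view at (258,146). The candidate bars in the top view are at (153,211), (257,191) and (232,266). The right-most one (lowest y) is (257,191), on the robot's side of the housing. Next I measure them.

```bash
cat > h.py <<'E'
from plant import status,cams,ctrl
import cv2,numpy as np
def ray(n,px,z):
    c=cams.calibration(n);T=np.array(c["cam_to_world"]);K=np.array(c["camera_matrix"])
    d=T[:3,:3]@np.linalg.solve(K,np.array([px[0],px[1],1.]));o=T[:3,3]
    return o+d*(z-o[2])/d[2]
def proj(n,p):
    c=cams.calibration(n);T=np.array(c["cam_to_world"]);K=np.array(c["camera_matrix"])
    q=K@(T[:3,:3].T@(np.array(p)-T[:3,3]));return q[:2]/q[2]
E
python3 - <<'E'
from h import *
t=cv2.imread("pics/top0.png");hsv=cv2.cvtColor(t,cv2.COLOR_BGR2HSV)
m=cv2.inRange(hsv,(5,180,180),(20,255,255))
for c in cv2.findContours(m,0,2)[0]:
    if cv2.contourArea(c)>200:
        b=cv2.boxPoints(cv2.minAreaRect(c));P=np.array([ray("top",p,.022) for p in b]);print("bar",P.mean(0)[:2].round(3),P[:,:2].round(3).tolist())
m=cv2.inRange(hsv,(0,0,120),(180,60,255));m[:,:225]=0;m[:,290:]=0;m[:110]=0;m[180:]=0
c=max(cv2.findContours(m,0,2)[0],key=cv2.contourArea);r=cv2.minAreaRect(c);print(r)
b=cv2.boxPoints(r)
print("box",b.tolist(),[ray("top",p,.16)[:2].round(3).tolist() for p in b])
for n,p,z in(("flask",(218,148),.12),("clean",(209,198),.051),("dish",(304,226),.02),("drv",(305,145),.015),("drvtip",(294,188),.01)):print(n,ray("top",p,z).round(3))
s=cv2.imread("pics/side0.png")
cv2.imwrite("pics/c0.png",np.hstack([cv2.resize(t[115:215,200:300],(500,500),interpolation=2),cv2.resize(s[150:250,230:290+0][:, :60],(300,500),interpolation=2)]))
E
```

```text
bar [0.359 0.152] [[0.359, 0.217], [0.385, 0.212], [0.359, 0.088], [0.332, 0.093]]
bar [0.541 0.392] [[0.533, 0.456], [0.562, 0.455], [0.549, 0.329], [0.52, 0.33]]
bar [0.59  0.063] [[0.585, 0.128], [0.614, 0.124], [0.594, -0.002], [0.566, 0.003]]
((257.94268798828125, 138.1051025390625), (36.4410514831543, 20.701087951660156), 2.0454084873199463)
box [[239.36434936523438, 147.79873657226562], [240.10317993164062, 127.11083221435547], [276.5210266113281, 128.41146850585938], [275.7821960449219, 149.099365234375]] [[0.69, 0.108], [0.753, 0.103], [0.744, -0.003], [0.681, 0.002]]
flask [0.705 0.173 0.12 ]
clean [0.568 0.212 0.051]
dish [ 0.471 -0.079  0.02 ]
drv [ 0.736 -0.101  0.015]
drvtip [ 0.596 -0.056  0.01 ]
```

View pics/c0.png

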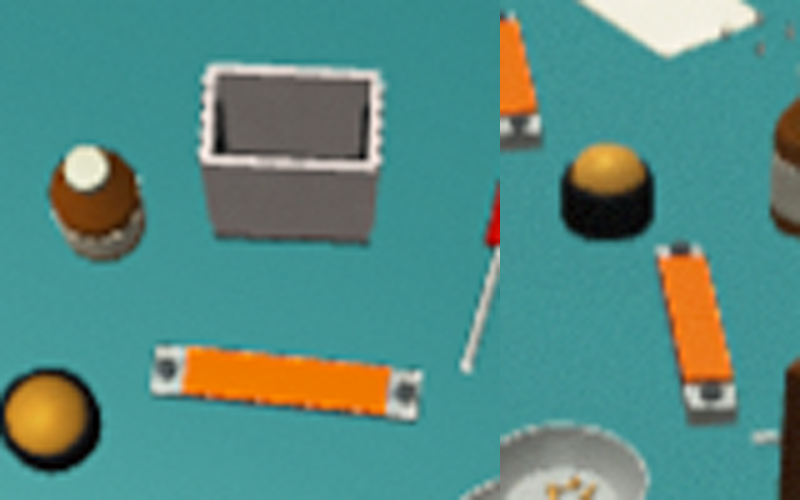

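```bash
python3 -m inch '[[-0.8,[-61.8,-30.8,0],1.208],[-0.8,[-61.8,-30.8,0],1.208],[-0.8,[-61.8,-30.8,0],1.208],[-0.8,[-61.8,-30.8,0],1.208],[-0.8,[-61.8,-30.8,0],1.208],[-0.8,[-61.8,-30.8,0],1.208],[-0.8,[-61.8,-30.8,0],1.208],[-0.8,[-61.8,-30.8,0],1.208],[-0.8,[-61.8,-30.8,0],1.208],[-0.8,[-61.8,-30.8,0],1.208],[-0.8,[-61.8,-30.8,0],1.208],[-0.8,[-61.8,-30.8,0],1.208],[-0.8,[-61.8,-30.8,0],1.208],[-0.8,[-61.8,-30.8,0],1.208],[-0.8,[-61.8,-30.8,0],1.208],[-0.8,[-61.8,-30.8,0],1.208],[-0.8,[-61.8,-30.8,0],1.208],[-0.8,[-61.8,-30.8,0],1.208],[-0.8,[-61.8,-30.8,0],1.208]]' 20
python3 - <<'E'
from h import *
from scipy.spatial.transform import Rotation as R
s=status.get_state();print(s['time'],s['eef_pos'],s['opening'],R.from_quat(s['tcp_rot']).as_matrix().round(3).tolist(),s['contact_force'])
a=cams.read_camera("side");b=cams.read_camera("top")
cv2.imwrite("pics/c1.png",np.hstack([cv2.resize(a[60:240,250:380],(390,540)),cv2.resize(b[80:215,200:300],(400,540))]))
E
```

```text
time: 2.0
eef_pos: [0.7163, 0.0539, 0.2506]
tcp_rot: [0.741, 0.672, 0.0, 0.0]
contact_force: [-0.7, 0.7, 0.1]
opening: 0.101
2.0 [0.71626023 0.0538932  0.25057097] 0.10117279670489426 [[0.098, 0.995, 0.0], [0.995, -0.098, 0.0], [0.0, 0.0, -1.0]] [-0.73709961  0.73452847  0.09010361]
```

View pics/c1.png

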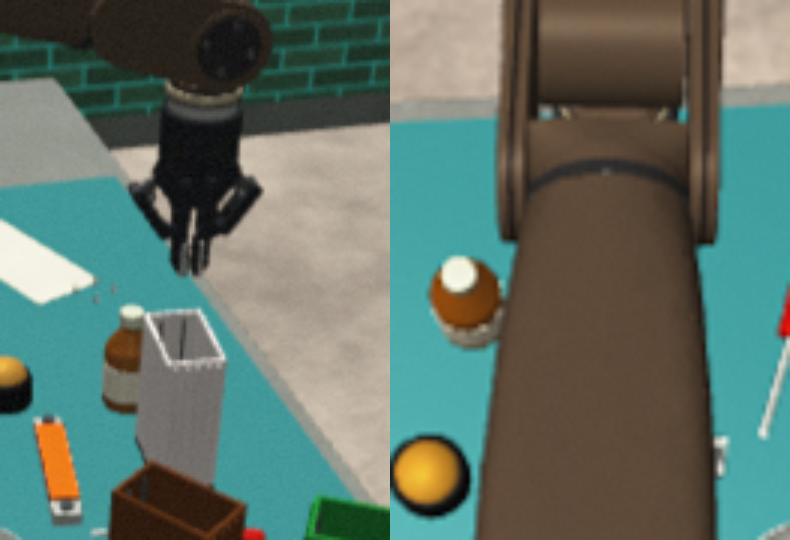

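The gripper hangs over the mouth with its jaws opening along the tipping direction. In the crop the rim corners are at about (147,315), (203,310), (225,362) and (163,365). I'll cross-check the mouth centre from this side view.

```bash
python3 - <<'E'
from h import *
P=[ray("side",(250+x/3,60+y/3),.16)[:2] for x,y in((147,315),(203,310),(225,362),(163,365))]
print(np.round(P,3).tolist(),np.mean(P,0).round(4))
for p in((243,162.6),(273.6,163.6)):print("toe",ray("top",p,0).round(3))
E
```

```text
[[0.691, 0.096], [0.751, 0.092], [0.736, -0.008], [0.675, 0.001]] [0.7134 0.0451]
toe [0.691 0.104 0.   ]
toe [0.682 0.004 0.   ]
```

```bash
python3 -m inch '[[-0.8,[0,0,3],0],[-0.8,[0,0,5],0],[-0.8,[0,0,6.5],0],[-0.8,[0,0,7.5],0],[-0.8,[0,0,8.5],0],[-0.8,[0,0,9.2],0],[-0.8,[0,0,9.8],0],[-0.8,[0,0,9.8],0],[-0.7,[0,0,9.8],0],[-0.65,[0,0,9.8],0],[-0.6,[0,0,9.8],0],[-0.6,[0,0,9.8],0],[-0.6,[0,0,9.8],0]]' 20
python3 - <<'E'
from h import *
a=cams.read_camera("side")
cv2.imwrite("pics/c2.png",cv2.resize(a[90:260,220:370],(600,680))[:600])
E
```

```text
time: 3.4
eef_pos: [0.7169, 0.0525, 0.1526]
tcp_rot: [0.742, 0.671, 0.0, 0.0]
contact_force: [-0.5, 0.4, 0.2]
opening: 0.201
```

View pics/c2.png

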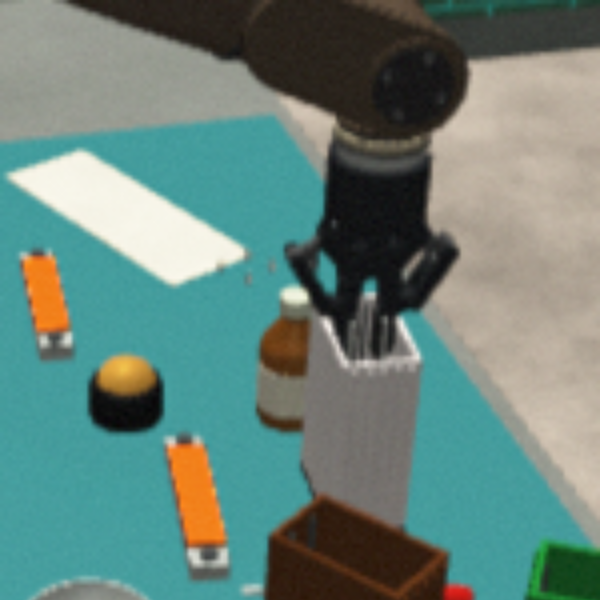

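```bash
python3 - <<'E'
import numpy as np
X0=-.0305;Z0=.152;w=.040
for d in list(range(0,60,5))+list(range(60,80,2)):
    t=np.radians(d);c,s=np.cos(t),np.sin(t)
    Zb=.056*s+.16*c;Xb=-.056*c+.16*s
    rise=np.interp(d,[0,20,50,75],[.027,.028,.028,.016])
    Zt=Zb-rise;Xf=-.004*c+s/c*(Zt-.004*s)
    print(d,"W%.1f"%((Xf-Xb)*1e3),"Xfront %.1f Xback %.1f cm dz %.1f cm  tip z %.3f X fronttip %.3f"%((Xf-w/2-X0)*100,(Xb+w/2-X0)*100,(Z0-(Zt+.019))*100,Zt,Xb+w))
E
```

```text
0 W52.0 Xfront 0.6 Xback -0.6 cm dz 0.0 cm  tip z 0.133 X fronttip -0.016
5 W49.8 Xfront 1.8 Xback 0.9 cm dz -0.4 cm  tip z 0.137 X fronttip -0.002
10 W48.0 Xfront 3.1 Xback 2.3 cm dz -0.7 cm  tip z 0.140 X fronttip 0.013
15 W46.4 Xfront 4.4 Xback 3.8 cm dz -0.8 cm  tip z 0.141 X fronttip 0.027
20 W45.1 Xfront 5.8 Xback 5.3 cm dz -0.9 cm  tip z 0.142 X fronttip 0.042
25 W44.3 Xfront 7.2 Xback 6.7 cm dz -0.8 cm  tip z 0.141 X fronttip 0.057
30 W43.9 Xfront 8.6 Xback 8.2 cm dz -0.6 cm  tip z 0.139 X fronttip 0.072
35 W43.9 Xfront 10.0 Xback 9.6 cm dz -0.2 cm  tip z 0.135 X fronttip 0.086
40 W44.4 Xfront 11.5 Xback 11.0 cm dz 0.2 cm  tip z 0.131 X fronttip 0.100
45 W45.5 Xfront 13.0 Xback 12.4 cm dz 0.8 cm  tip z 0.125 X fronttip 0.114
50 W47.5 Xfront 14.5 Xback 13.7 cm dz 1.5 cm  tip z 0.118 X fronttip 0.127
55 W54.1 Xfront 16.4 Xback 14.9 cm dz 2.1 cm  tip z 0.112 X fronttip 0.139
60 W63.8 Xfront 18.5 Xback 16.1 cm dz 2.8 cm  tip z 0.105 X fronttip 0.151
62 W68.9 Xfront 19.4 Xback 16.5 cm dz 3.1 cm  tip z 0.102 X fronttip 0.155
64 W75.0 Xfront 20.5 Xback 17.0 cm dz 3.4 cm  tip z 0.099 X fronttip 0.159
66 W82.2 Xfront 21.6 Xback 17.4 cm dz 3.7 cm  tip z 0.096 X fronttip 0.163
68 W90.9 Xfront 22.9 Xback 17.8 cm dz 4.1 cm  tip z 0.092 X fronttip 0.167
70 W101.5 Xfront 24.3 Xback 18.2 cm dz 4.4 cm  tip z 0.089 X fronttip 0.171
72 W114.6 Xfront 26.0 Xback 18.5 cm dz 4.8 cm  tip z 0.085 X fronttip 0.175
74 W131.2 Xfront 28.0 Xback 18.9 cm dz 5.2 cm  tip z 0.081 X fronttip 0.178
76 W150.8 Xfront 30.3 Xback 19.2 cm dz 5.6 cm  tip z 0.077 X fronttip 0.182
78 W174.8 Xfront 33.0 Xback 19.5 cm dz 6.1 cm  tip z 0.072 X fronttip 0.185
```

```bash
python3 -m inch '[[-0.74,[0,0,0],0],[-0.74,[0,-0.2,0],0],[-0.74,[0,-0.4,0],0],[-0.74,[0,-0.6,0],0],[-0.74,[0,-0.8,-0.1],0],[-0.74,[0,-1.0,-0.2],0],[-0.74,[0,-1.2,-0.2],0],[-0.74,[0,-1.4,-0.3],0],[-0.74,[0,-1.6,-0.3],0],[-0.74,[0,-1.8,-0.4],0],[-0.74,[0,-2.0,-0.5],0],[-0.74,[0,-2.2,-0.5],0],[-0.74,[0,-2.4,-0.6],0],[-0.74,[0,-2.6,-0.6],0],[-0.74,[0,-2.8,-0.6],0],[-0.74,[0,-3.0,-0.7],0],[-0.74,[0,-3.1,-0.7],0],[-0.74,[0,-3.1,-0.7],0]]' 20
python3 - <<'E'
from h import *
s=status.get_state();print(s['contact_force'])
a=cams.read_camera("side")
cv2.imwrite("pics/c3.png",cv2.resize(a[110:260,220:370],(600,600)))
for d in (5,10,15):
    t=np.radians(d);n=np.array([-.997,.08]);y=np.array([.08,.997])
    for sy in(.05,-.05):
        X=.16*np.sin(t);Z=.16*np.cos(t);p=np.array([.6865,.054])+n*X+y*sy
        q=proj("side",[*p,Z]);print(d,sy,((q-[220,110])*4).round())
E
```

```text
time: 5.25
eef_pos: [0.6859, 0.0556, 0.1595]
tcp_rot: [0.742, 0.671, 0.0, 0.0]
contact_force: [1.2, -0.9, -0.2]
opening: 0.133
[ 1.19190382 -0.93357072 -0.23632241]
5 0.05 [294. 217.]
5 -0.05 [327. 286.]
10 0.05 [277. 220.]
10 -0.05 [309. 289.]
15 0.05 [259. 225.]
15 -0.05 [290. 294.]
```

View pics/c3.png

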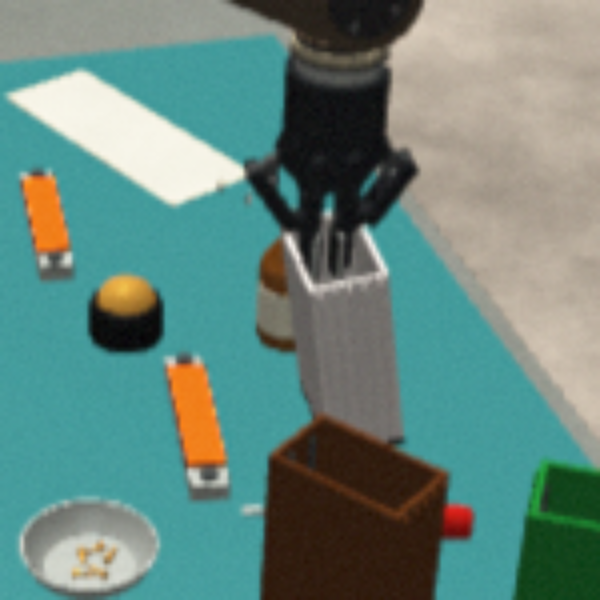

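```bash
python3 -m inch '[[-0.74,[0,-0.3,0],0],[-0.74,[0,-0.6,-0.1],0],[-0.74,[0,-0.9,-0.1],0],[-0.74,[0,-1.2,-0.1],0],[-0.74,[0,-1.5,-0.2],0],[-0.74,[0,-1.8,-0.2],0],[-0.74,[0,-2.1,-0.2],0],[-0.74,[0,-2.4,-0.2],0],[-0.74,[0,-2.7,-0.2],0],[-0.74,[0,-3.0,-0.2],0],[-0.74,[0,-3.3,-0.1],0],[-0.74,[0,-3.6,-0.1],0],[-0.74,[0,-3.9,-0.1],0],[-0.74,[0,-4.2,0],0],[-0.74,[0,-4.5,0],0],[-0.74,[0,-4.8,0],0],[-0.74,[0,-5.1,0.1],0],[-0.74,[0,-5.4,0.1],0],[-0.74,[0,-5.7,0.2],0],[-0.74,[0,-6.0,0.3],0]]' 20
python3 - <<'E'
from h import *
s=status.get_state();print(s['contact_force'])
a=cams.read_camera("side")
cv2.imwrite("pics/c4.png",cv2.resize(a[110:260,220:370],(600,600)))
for d in (30,35,40):
    t=np.radians(d);n=np.array([-.997,.08]);y=np.array([.08,.997])
    for sy in(.05,-.05):
      for bx in (0,-.06):
        X=.16*np.sin(t)+bx*np.cos(t);Z=.16*np.cos(t)-bx*np.sin(t);p=np.array([.6865,.054])+n*X+y*sy
        q=proj("side",[*p,Z]);print(d,sy,bx,((q-[220,110])*4).round())
E
```

```text
time: 7.3
eef_pos: [0.626, 0.0616, 0.1563]
tcp_rot: [0.742, 0.671, 0.0, 0.0]
contact_force: [-0.6, -0.1, 0.5]
opening: 0.133
[-0.62993864 -0.13845081  0.46165565]
30 0.05 0 [210. 247.]
30 0.05 -0.06 [277. 208.]
30 -0.05 0 [238. 317.]
30 -0.05 -0.06 [309. 277.]
35 0.05 0 [195. 256.]
35 0.05 -0.06 [259. 213.]
35 -0.05 0 [222. 327.]
35 -0.05 -0.06 [290. 282.]
40 0.05 0 [181. 267.]
40 0.05 -0.06 [240. 219.]
40 -0.05 0 [207. 338.]
40 -0.05 -0.06 [270. 289.]
```

View pics/c4.png

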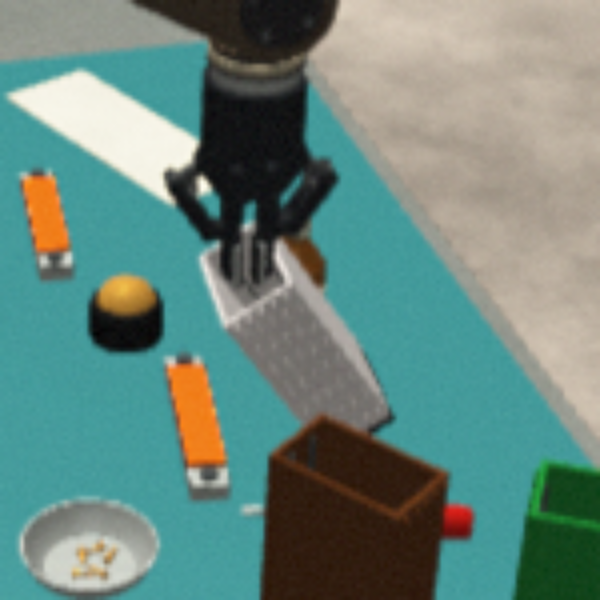

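```bash
python3 -m inch '[[-0.74,[0,-0.4,0.1],0],[-0.74,[0,-0.8,0.2],0],[-0.74,[0,-1.2,0.4],0],[-0.74,[0,-1.6,0.5],0],[-0.74,[0,-2.0,0.6],0],[-0.74,[0,-2.3,0.8],0],[-0.74,[0,-2.7,0.9],0],[-0.74,[0,-3.0,1.1],0],[-0.74,[0,-3.3,1.2],0],[-0.74,[0,-3.6,1.4],0],[-0.74,[0,-3.9,1.5],0],[-0.74,[0,-4.2,1.7],0],[-0.74,[0,-4.5,1.8],0],[-0.74,[0,-4.8,2.0],0],[-0.74,[0,-5.1,2.1],0],[-0.74,[0,-5.4,2.3],0],[-0.74,[0,-5.7,2.4],0],[-0.74,[0,-6.0,2.6],0],[-0.74,[0,-6.2,2.7],0],[-0.74,[0,-6.2,2.7],0]]' 20
python3 - <<'E'
from h import *
s=status.get_state();print(s['contact_force'],s['eef_pos'])
a=cams.read_camera("side")
cv2.imwrite("pics/c5.png",cv2.resize(a[110:260,220:370],(600,600)))
for d in (55,60,65):
    t=np.radians(d);n=np.array([-.997,.08]);y=np.array([.08,.997])
    for sy in(.05,-.05):
      for bx in (0,-.06):
        X=.16*np.sin(t)+bx*np.cos(t);Z=.16*np.cos(t)-bx*np.sin(t);p=np.array([.6865,.054])+n*X+y*sy
        q=proj("side",[*p,Z]);print(d,sy,bx,((q-[220,110])*4).round())
E
```

```text
time: 9.35
eef_pos: [0.5641, 0.0678, 0.129]
tcp_rot: [0.742, 0.671, -0.0, -0.0]
contact_force: [-0.2, -0.3, -0.6]
opening: 0.13
[-0.19112524 -0.34468477 -0.58651876] [0.56410371 0.06781679 0.12902968]
55 0.05 0 [144. 303.]
55 0.05 -0.06 [189. 246.]
55 -0.05 0 [168. 376.]
55 -0.05 -0.06 [216. 317.]
60 0.05 0 [135. 316.]
60 0.05 -0.06 [174. 257.]
60 -0.05 0 [158. 390.]
60 -0.05 -0.06 [199. 328.]
65 0.05 0 [127. 330.]
65 0.05 -0.06 [159. 269.]
65 -0.05 0 [149. 404.]
65 -0.05 -0.06 [184. 341.]
```

View pics/c5.png

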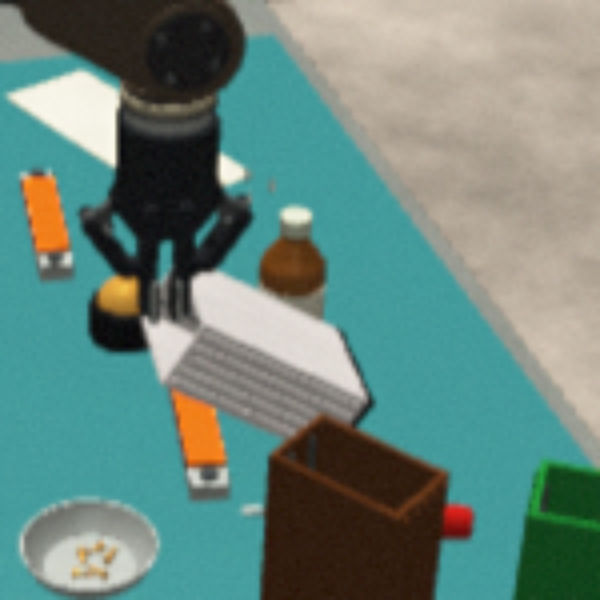

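The near-side corners are at (165,387) and (208,325), which matches about 57°. The rim is held on the finger and the toe hasn't slipped. I'll go slowly through the last part.

```bash
python3 -m inch '[[-0.74,[0,-0.15,0.1],0],[-0.74,[0,-0.3,0.2],0],[-0.74,[0,-0.45,0.3],0],[-0.74,[0,-0.6,0.4],0],[-0.74,[0,-0.75,0.5],0],[-0.74,[0,-0.9,0.6],0],[-0.74,[0,-1.05,0.7],0],[-0.74,[0,-1.2,0.8],0],[-0.74,[0,-1.35,0.9],0],[-0.74,[0,-1.5,1.0],0],[-0.74,[0,-1.6,1.05],0],[-0.74,[0,-1.7,1.1],0],[-0.74,[0,-1.8,1.2],0],[-0.74,[0,-1.9,1.3],0],[-0.74,[0,-2.0,1.35],0],[-0.74,[0,-2.1,1.45],0],[-0.74,[0,-2.2,1.5],0],[-0.74,[0,-2.3,1.6],0],[-0.74,[0,-2.4,1.7],0],[-0.74,[0,-2.5,1.75],0]]' 20
python3 - <<'E'
from h import *
s=status.get_state();print(s['contact_force'],s['eef_pos'])
a=cams.read_camera("side")
cv2.imwrite("pics/c6.png",cv2.resize(a[110:260,220:370],(600,600)))
for d in (65,68,71,75):
    t=np.radians(d);n=np.array([-.997,.08]);y=np.array([.08,.997])
    for sy in(-.05,):
      for bx in (0,-.06):
        X=.16*np.sin(t)+bx*np.cos(t);Z=.16*np.cos(t)-bx*np.sin(t);p=np.array([.6865,.054])+n*X+y*sy
        q=proj("side",[*p,Z]);print(d,sy,bx,((q-[220,110])*4).round())
E
```

```text
time: 11.4
eef_pos: [0.5395, 0.0703, 0.1117]
tcp_rot: [0.742, 0.671, -0.0, -0.0]
contact_force: [-1.0, 0.5, 0.5]
opening: 0.13
[-0.95231999  0.49650037  0.50141378] [0.53951433 0.07027297 0.11166482]
65 -0.05 0 [149. 404.]
65 -0.05 -0.06 [184. 341.]
68 -0.05 0 [145. 413.]
68 -0.05 -0.06 [176. 349.]
71 -0.05 0 [141. 422.]
71 -0.05 -0.06 [168. 357.]
75 -0.05 0 [136. 433.]
75 -0.05 -0.06 [158. 369.]
```

View pics/c6.png

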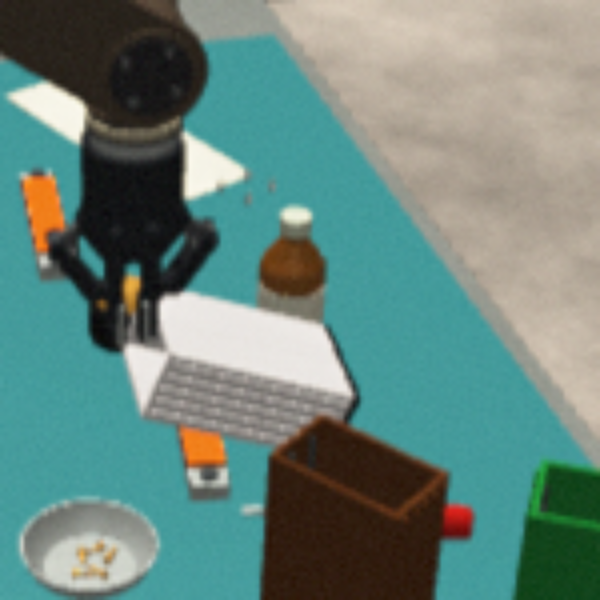

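At about 69.5° it is still held. Now I ease it onto the bar.

```bash
python3 -m inch '[[-0.74,[0,-0.1,0.1],0],[-0.74,[0,-0.2,0.2],0],[-0.74,[0,-0.25,0.3],0],[-0.74,[0,-0.3,0.35],0],[-0.74,[0,-0.4,0.4],0],[-0.74,[0,-0.45,0.5],0],[-0.74,[0,-0.5,0.55],0],[-0.74,[0,-0.6,0.6],0],[-0.74,[0,-0.65,0.7],0],[-0.74,[0,-0.7,0.75],0],[-0.74,[0,-0.8,0.85],0],[-0.74,[0,-0.85,0.9],0],[-0.74,[0,-0.9,1.0],0],[-0.74,[0,-1.0,1.05],0],[-0.74,[0,-1.05,1.1],0],[-0.74,[0,-1.1,1.2],0],[-0.74,[0,-1.2,1.25],0],[-0.74,[0,-1.3,1.3],0],[-0.74,[0,-1.4,1.3],0],[-0.74,[0,-1.5,1.3],0]]' 20
python3 - <<'E'
from h import *
s=status.get_state();print(s['contact_force'],s['eef_pos'])
a=cams.read_camera("side")
cv2.imwrite("pics/c7.png",cv2.resize(a[110:260,220:370],(600,600)))
E
```

```text
time: 13.45
eef_pos: [0.5248, 0.0718, 0.0989]
tcp_rot: [0.742, 0.671, 0.0, 0.0]
contact_force: [0.4, -0.1, -0.6]
opening: 0.133
[ 0.38000914 -0.08000532 -0.63541816] [0.5247897  0.07176504 0.09888221]
```

View pics/c7.png

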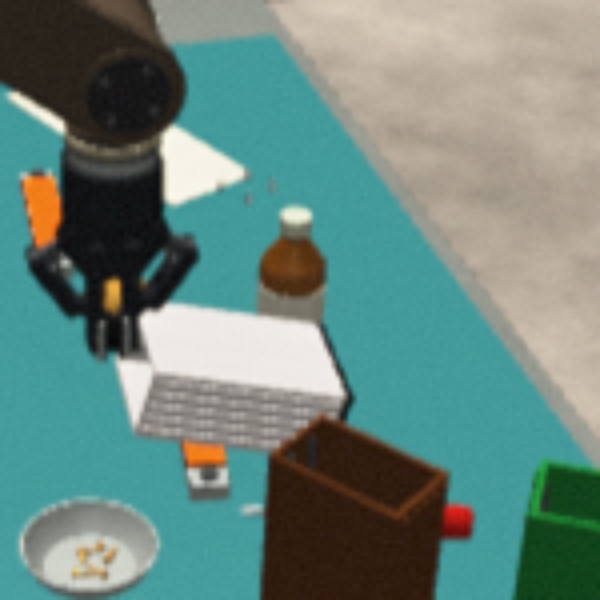

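The upper and lower near corners at (155,375) and (135,434) match about 75–76°, so the housing is on the bar. Next I withdraw towards the robot, then go up.

```bash
python3 -m inch '[[-0.74,[0,-0.15,0],0],[-0.74,[0,-0.3,0],0],[-0.74,[0,-0.45,0],0],[-0.74,[0,-0.6,0],0],[-0.74,[0,-0.8,0],0],[-0.74,[0,-1.0,0],0],[-0.74,[0,-1.5,0],0],[-0.74,[0,-2.0,0],0],[-0.74,[0,-2.5,0],0],[-0.74,[0,-3.0,-0.5],0],[-0.74,[0,-3.0,-2],0],[-0.74,[0,-3.0,-5],0],[-0.74,[0,-3.0,-8],0],[-0.74,[0,-3.0,-12],0],[-0.74,[0,-3.0,-15],0],[-0.74,[0,-3.0,-15],0]]' 20
python3 -m inch '[[-0.74,[20,0,0],0],[-0.74,[20,0,0],0],[-0.74,[20,0,0],0],[-0.74,[20,0,0],0],[-0.74,[20,0,0],0],[-0.74,[20,0,0],0],[-0.74,[20,0,0],0]]'
python3 - <<'E'
from h import *
a=cams.read_camera("side");b=cams.read_camera("top")
cv2.imwrite("pics/c8.png",np.hstack([cv2.resize(a[110:260,220:320],(400,600)),cv2.resize(b[110:260,200:300],(400,600))]))
E
```

```text
time: 15.1
eef_pos: [0.4974, 0.0747, 0.2552]
tcp_rot: [0.741, 0.671, 0.004, 0.004]
contact_force: [0.9, -0.3, 0.7]
opening: 0.128
time: 15.8
eef_pos: [0.5144, 0.273, 0.2481]
tcp_rot: [0.742, 0.671, -0.001, -0.0]
contact_force: [0.7, -0.5, 0.6]
opening: 0.133
```

View pics/c8.png

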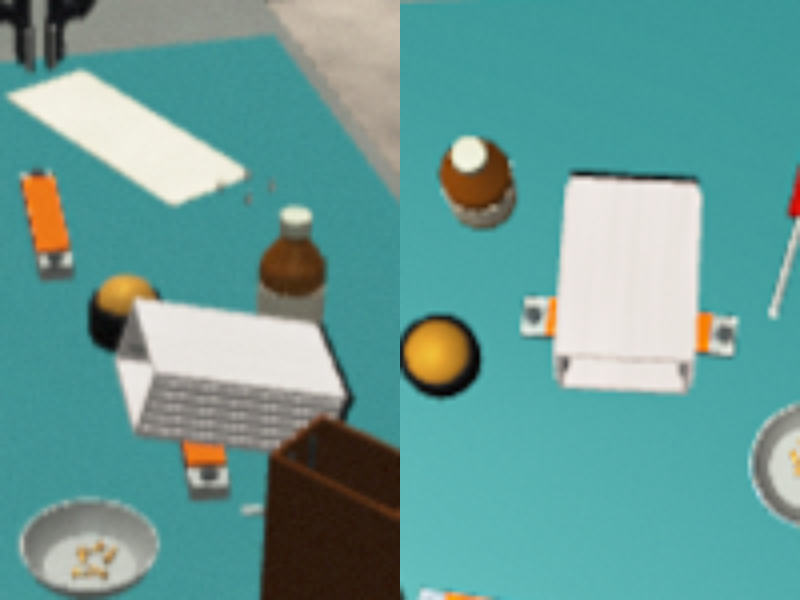

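The housing lies squarely across the bar with its mouth overhanging. The lower mouth edge in the top crop runs from (560,385) to (690,392). The bystanders have not moved and the hand is clear, so I hand in.

```bash
python3 -c "
from plant import ctrl;print(ctrl.sign_off())"
```

```text
the job is handed in; nothing more can be done
None
```

I tipped the housing over its near bottom edge and eased it down onto the bar, then handed the job in at about 16 s of the 58 s allowed. No verdict was reported.

- **How it was done:** I put the nearly closed fingertips about 27 mm into the mouth and pushed the wall on the bar's side. Once it overbalanced, I held back the rim of the opposite wall all the way down.
- **Tilt:** The side view matched about 8°, 34°, 57°, 69.5° and finally 75–76°. I saw no drop at any step.
- **End state:** In the last pictures the housing lies across the bar, nearly parallel to it and near its middle. Its mouth overhangs the bar, and the foot shows no visible sliding. The hand is clear and the bystanders look unmoved.
- **Not confirmed directly:** I judged the contact with the bar and the stillness from pictures only. The forces were too small to stand out from about 1 N of sensor noise.
- **Disagreement:** The two cameras' first estimates of the mouth centre differed by about 7 mm. I used the top view, and the fingers went in without contact.

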